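# Click the brass tally wheel on to its mark

### The job

Book the finished rings on the brass bench tally: with a fingertip, push the arms of its wheel round counterclockwise (the way the white arrow shows), click by click, until the red arm has clicked in at the white pointer, and stop there without going a click past it. Nothing is to be picked up: keep both tallies standing where they are, and leave the blue tally's count and the loose things on the bench alone.

Things in the scene. Friction and masses are not known exactly. Their poses are not given: they have to be found in the camera images.
- brass_tally: brass bench tally: loose heavy (1.7 kg) iron foot 124 mm across, 20 mm high, with a flat brass click wheel turning about its vertical centre axis. Origin: centre of the underside, on that axis; z up; x points from the axis to the pointer post at the back (60 to 85 mm from the axis, 24 mm wide, 57 mm high). When the wheel rests in a click, one arm points along +x and one along -x
- brass_wheel (a joint): brass wheel angle in rad, growing counterclockwise seen from above (white arrow); 0: red arm at the pointer; a click is 0.785; starts 2 to 4 clicks below 0. A spring plunger holds each click: push an arm end with about 1 to 2 N past half a click and it falls into the next by itself (let go earlier, it falls back); it does not coast on. It would turn backwards too
- brass_mark (a point): top centre of the round end of the red arm, 55.5 mm from the axis, 46 mm above the foot's underside. The wheel: hub of 37 mm radius, 8 arms 45 degrees apart, 9 mm wide, round ends 11 mm wide reaching to 61 mm from the axis; hub and arms span 31 to 46 mm above that underside (axle cap to 51). Gaps at the arm ends 32 mm wide, open above and outside; 11 mm of air below the arms
- brass_pointer (a point): inner tip of the white bar on the post of the brass tally, 60 mm from the axis, 54.5 mm above the underside, just over the arm ends' path; it does not turn with the wheel
- blue_tally: blue bench tally: loose heavy (1.7 kg) iron foot 124 mm across, 20 mm high, with a flat blue click wheel turning about its vertical centre axis. Origin: centre of the underside, on that axis; z up; x points from the axis to the pointer post at the back (60 to 85 mm from the axis, 24 mm wide, 57 mm high). Otherwise the same as the brass one, beside it on either side
- blue_mark (a point): outer end of the red arm of the blue wheel, like brass_mark
- wax_ring: green wax ring, 26 mm across, 14 mm high, loose on the riser; origin centre of its underside
- oiler: small brass oiler pot, 31 mm across, 34 mm high, loose; origin centre of its underside
- lighter: blue lighter lying flat, 24x70x13 mm, long side along its y, loose; origin centre of its underside
- pliers: flat pliers with red handles lying flat, 45x138x12 mm, long side along its y, loose; origin centre of its underside
- beads: clear shallow dish of beads, 64 mm across, 12 mm high, loose; origin centre of its underside
- work_board: plywood bench riser 200 x 420 mm, fixed on the bench, its top 40 mm above it, on which both tallies and the wax ring stand; origin: centre of its underside on the bench. A desk lamp stands behind its left end and its shade hangs over the bench further left, in the way of a raised wrist reaching out there

How it is judged:
At the end, for the whole second after the job is handed in: The brass wheel rests in the click at which its red arm points at the white pointer (joint within 0.15 rad of 0); both tallies stand within 20 mm of where they were and the blue wheel is still at its click (value of joint brass_wheel between -0.15 and 0.15 rad and distance of each of brass_tally, blue_tally from where it was at the start of the episode below 0.02 m and distance of blue_mark from where it was at the start of the episode below 0.032 m); the robot touches nothing.
It fails at once if the brass wheel went a click past the pointer (value of joint brass_wheel above 0.5 rad).
It fails at once if the brass wheel was turned backwards, the wrong way round (value of joint brass_wheel below -4.3 rad).
It fails at once if the blue wheel was clicked on (distance of blue_mark from where it was at the start of the episode above 0.032 m).
It fails at once if a tally was lifted, tipped or shoved 20 mm (distance of any of brass_tally, blue_tally from where it was at the start of the episode above 0.02 m or height (world z) of any of brass_tally, blue_tally above 0.048 m or angle between any of brass_tally, blue_tally's own z axis and vertical above 0.15 rad).
It fails at once if a loose thing on the bench was moved 25 mm (distance of any of wax_ring, oiler, lighter, pliers, beads from where it was at the start of the episode above 0.025 m).
It also fails if it takes over 64 s, if anything falls off the work surface, if the arm or the gripper's body presses on something with over 40 N, if the wrist force passes 120 N, or if a joint passes its speed limit or range.

### The arm

A 7-joint arm with a two-finger parallel gripper is mounted at the origin on a cart in front of the work surface, level with it; the furniture and walls round the work are solid. World frame = base frame: x ahead of the robot, y to its left, z up, the work surface at z = 0. Lengths are in m, angles in rad, forces in N, time in s.
With the tool pointing down it reaches from about 0.425 to 0.875 m from the base axis. Payload 4.7 kg.
Tool frame: the origin (TCP) lies on the centre line of the jaws, within the pads' length; the fingertips stand 19 mm ahead of it and the grasp point (between the pads) is the TCP; x points along the fingers, z is the direction in which the jaws open and shut, and the axes are right-handed (so a half turn about x gives the same grasp; the last joint's range is limited). The gripper opens to 87 mm and grips with 3 to 60 N. Pads are 19 mm wide; open, the fingers measure 117 mm over their backs; the gripper's body (75 mm by 190 mm) begins 51 mm behind the grasp point.
Start: joints at [-1.102, 0.321, -0.07, 1.45, 0.023, 1.371, -0.057], TCP at [0.286, 0.584, 0.203] pointing down, gripper open.
Joint ranges: [-2.86, 2.86], [-0.3, 2.09], [-1.38, 1.24], [0.06, 2.45], [-1.56, 4.7], [0.09, 2.05], [-2.69, 2.69]. Speed limits (rad/s): [2.57, 2.57, 3.14, 3.14, 3.14, 3.14, 3.14].

### API

Orientations are given as a rotation vector (axis times angle).
In Python, from bench import get_state, get_image, camera_info, close_job gives the robot as it stands.
- The arm moves only by the tool jog_arm, never from a script. Its argument "targets" is a list of rows, each a list of 7 numbers: the turn, a rotation vector about the tool's x, y, z in degrees, then the shift along the tool's x, y, z in cm, then the finger opening in cm, from 0 to 8.7. In form: [[wx, wy, wz, tx, ty, tz, jaw], ...]. A call has 1 to 10 rows; each row shifts and turns the commanded pose from where the row before left it, along the tool's axes as they then stand; what a row does not reach is not made up. A row lasts 1/8 s, in which the tool goes at most 62.5 mm and 10.7 degrees, less where a joint would pass 70% of its speed; a pose out of reach is approached as far as the arm can. A call is refused whole if a number of a shift passes 6.25 or a number of a turn 10.7, either way. A call with a gripper value outside its range is refused whole. The fingers move at their own pace and stop on an object; "squeeze" is the grip in N (left out, the last holds). Time passes only in rows, so rows that do not move let the fingers close. It gives the time, the measured TCP pose, the force and the opening at its end, in the units of the state.
- get_state(): the state, without advancing time (a new reading comes with each control period).
- get_image(name): name is "scene" or "top" or "wrist"; returns (picture, depth): 384x512x3 uint8, red, green, blue; 384x512 float32, m along the optical axis (not along the pixel's ray), 0 where there is no reading.
- camera_info(name): a dict with "intrinsics" (3x3 intrinsics, pixels), "world_from_camera" (4x4, takes a point from camera to world coordinates); the wrist camera has in their place "mount" (4x4, takes a point from camera to tool coordinates, whose origin is the TCP and whose axes are the tool frame's). Camera axes: x right, y up, looking along -z (the intrinsics and any distortion apply to the point x, -y, -z); pixel columns grow to the right and rows downward; lengths in m; the calibration is good to about 2 mm. A picture is of the moment at which its call begins: read the wrist's pose just before it. camera_info takes no time and is no camera call.
- close_job(): hands the job in, once; it reports no verdict.
The state is a dict: "time": time; "joint_positions": joint angles; "qd": joint speeds; "joint_torque": joint torques, N m; "position": TCP position; "tool_rot": TCP orientation; "ft_force": force on the tool from outside, world axes, zero at the start; "torque": the same for the moment, N m; "grip_width": opening from 0.0 (shut) to 1.0 (fully open).
Only numpy, scipy, OpenCV 4.12 (cv2) and the standard library are available. Lean on these libraries where they do the work, as an engineer would, in place of code of your own. Each camera call takes 0.05 s, during which the arm holds its last target.

## Working session

There is one attempt and no reset: what is moved stays moved. The work goes in short steps, Python scripts to look and compute and a tool call to move; the robot and the scene stay as the last step left them, time stands still between calls to the robot, and variables do not carry over. Pictures are saved under pics/ and viewed, and the job is handed in when it is done.

Besides the shell and the picture viewer there is one more tool, called after "Request:" as name(argument=value, ...) on one line, values as JSON. jog_arm: Moves the arm, as the interface text tells. Its arguments: {"type":"object","properties":{"targets":{"type":"array"},"squeeze":{"type":"number"}},"required":["targets"]}

```bash
mkdir -p pics
python3 - <<'E'
from bench import *
import cv2,numpy as np
s=get_state();print(s)
for n in("scene","top"):
    p,d=get_image(n);cv2.imwrite(f"pics/{n}0.png",p[:,:,::-1]);np.savez(f"pics/{n}0.npz",p=p,d=d)
    c=camera_info(n);print(n,c)
print(camera_info("wrist"))
E
```

```text
{'time': 0.0, 'joint_positions': array([-1.10187741,  0.32179849, -0.07011193,  1.45167473,  0.02260837,
        1.37077757, -0.056926  ]), 'qd': array([ 0.00111036,  0.00034647,  0.00087882,  0.00103475, -0.00060098,
        0.00130763, -0.00034844]), 'joint_torque': array([-3.26251495e-06, -4.91284096e+01, -4.03846046e-01, -3.12526739e+01,
       -6.39551715e-02,  4.41391964e-02,  1.67522103e-04]), 'position': array([0.28532188, 0.58337976, 0.2014778 ]), 'tool_rot': array([-0.86909548,  1.3922434 ,  0.86733818]), 'ft_force': array([-0.33577331, -0.69803671, -0.65715828]), 'torque': array([ 0.00167142, -0.0121336 ,  0.01033121]), 'grip_width': 0.9972807892223483}
scene {'intrinsics': array([[378.29675335,   0.        , 258.04364733],
       [  0.        , 378.29675335, 192.84163014],
       [  0.        ,   0.        ,   1.        ]]), 'world_from_camera': array([[ 0.78163157,  0.41965418, -0.46145689,  0.10107506],
       [-0.62341549,  0.50173334, -0.59968057, -0.83444735],
       [-0.02013015,  0.75640864,  0.65378953,  0.75557047],
       [ 0.        ,  0.        ,  0.        , 
[... 277 characters left out ...]
  [-0.99987224,  0.01295277, -0.00936645, -0.2436658 ],
       [-0.00864466,  0.05470039,  0.99846539,  1.20916201],
       [ 0.        ,  0.        ,  0.        ,  1.        ]])}
{'intrinsics': array([[340.41402315,   0.        , 254.99769602],
       [  0.        , 340.41402315, 193.5350698 ],
       [  0.        ,   0.        ,   1.        ]]), 'mount': array([[ 3.52837366e-04,  2.88623286e-01, -9.57442674e-01,
        -1.83542865e-01],
       [ 7.23916538e-04,  9.57442409e-01,  2.88623472e-01,
         7.96118539e-02],
       [ 9.99999676e-01, -7.94945732e-04,  1.28882288e-04,
         6.35252509e-04],
       [ 0.00000000e+00,  0.00000000e+00,  0.00000000e+00,
         1.00000000e+00]])}
```

View pics/scene0.png

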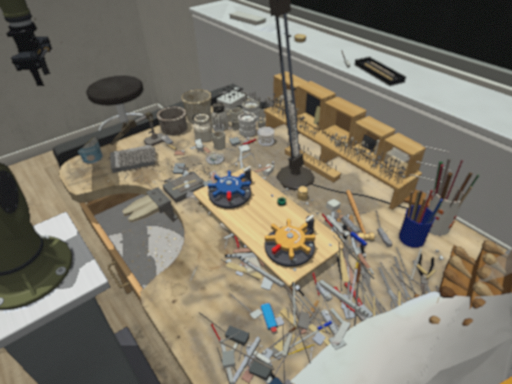

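View pics/top0.png

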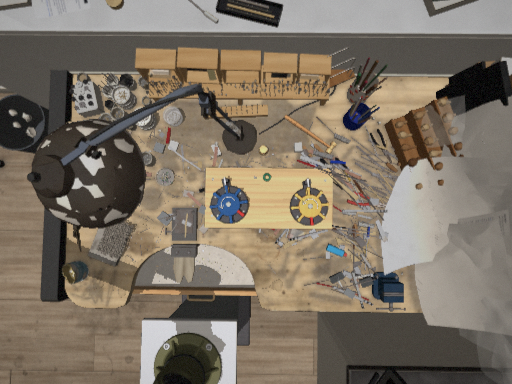

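```bash
cat > h.py <<'E'
import numpy as np,cv2
from bench import *
from scipy.spatial.transform import Rotation as R
def cam(n,s=None):
    c=camera_info(n);K=c["intrinsics"]
    if n=="wrist":
        s=s or get_state();T=np.eye(4);T[:3,:3]=R.from_rotvec(s["tool_rot"]).as_matrix();T[:3,3]=s["position"];W=T@c["mount"]
    else: W=c["world_from_camera"]
    return K,W
def proj(K,W,P):
    p=(np.atleast_2d(P)-W[:3,3])@W[:3,:3];return np.c_[K[0,0]*p[:,0]/-p[:,2]+K[0,2],K[1,1]*-p[:,1]/-p[:,2]+K[1,2]]
def ray(K,W,u,v):
    d=np.array([(u-K[0,2])/K[0,0],-(v-K[1,2])/K[1,1],-1]);return W[:3,3],W[:3,:3]@d
def atz(K,W,u,v,z):
    o,d=ray(K,W,u,v);return o+d*(z-o[2])/d[2]
def bydepth(K,W,u,v,dep):
    o,d=ray(K,W,u,v);return o+d*dep
E
python3 - <<'E'
from h import *
a=np.load("pics/top0.npz");p=a["p"];d=a["d"]
c=cv2.resize(p[160:240,195:345],None,fx=5,fy=5,interpolation=cv2.INTER_CUBIC);cv2.imwrite("pics/topc.png",c[:,:,::-1])
b=np.load("pics/scene0.npz")["p"]
c=cv2.resize(b[160:280,190:350],None,fx=5,fy=5,interpolation=cv2.INTER_CUBIC);cv2.imwrite("pics/scenec.png",c[:,:,::-1])
K,W=cam("top")
for u,v in [(309,205),(230,204),(309,182),(227,180),(267,177)]:print(u,v,bydepth(K,W,u,v,d[v,u]))
E
```

```text
309 205 [ 0.5348321  -0.38848383  0.09193265]
230 204 [ 0.53464883 -0.14167061  0.09377793]
309 182 [ 0.60672898 -0.38777243  0.09416682]
227 180 [ 0.60990545 -0.13082556  0.09301314]
267 177 [ 0.62709861 -0.25685284  0.03787874]
```

View pics/topc.png

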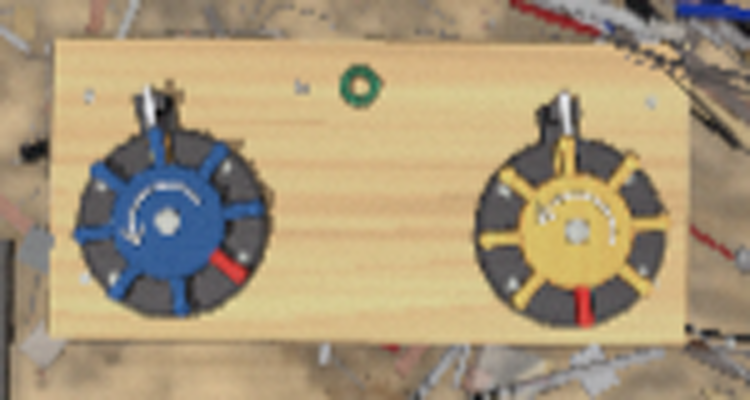

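View pics/scenec.png

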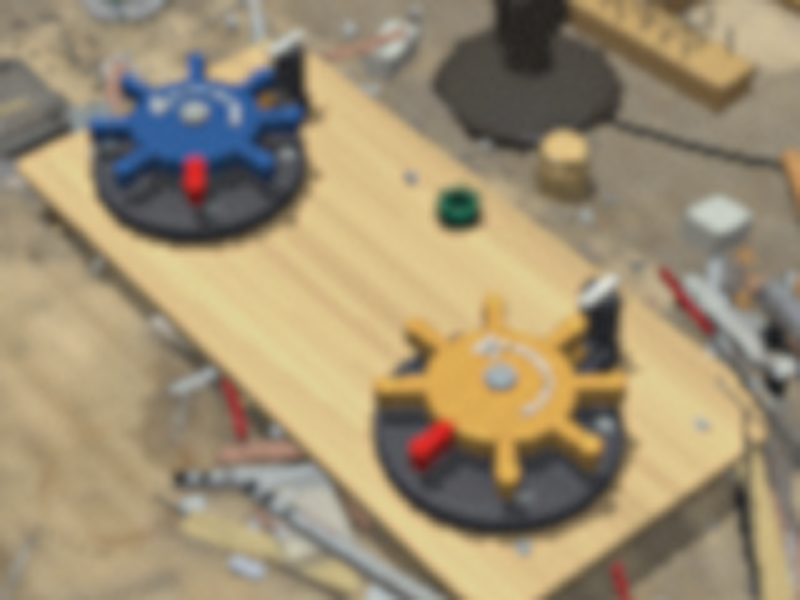

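Run:
```python
from h import *
a=np.load("pics/top0.npz");d=a["d"]
K,W=cam("top")
print(R.from_rotvec(get_state()["tool_rot"]).as_matrix().round(3))
for u,v in [(90,175),(40,178),(140,175),(90,125),(90,225),(60,210),(120,210),(130,120),(205,95),(240,135),(185,360),(185,220)]:print(u,v,bydepth(K,W,u,v,d[v,u]).round(3))
# heights map 0.2..: points > .12 with x<.9
vv,uu=np.mgrid[0:384,0:512]
D=np.stack([(uu-K[0,2])/K[0,0],-(vv-K[1,2])/K[1,1],-np.ones(uu.shape)],-1)@W[:3,:3].T
P=W[:3,3]+D*d[...,None]
g=(P[...,2]>.12)&(d>0)
for y0 in np.arange(-.9,.7,.1):
  print(round(y0,1),[ (lambda m: round(float(P[m][:,2].max()),2) if m.any() else 0)((P[...,1]>=y0)&(P[...,1]<y0+.1)&(P[...,0]>=x0)&(P[...,0]<x0+.1)&(d>0)) for x0 in np.arange(-.1,1.0,.1)])
```

```text
[[-0.001 -0.898  0.439]
 [-0.002  0.439  0.898]
 [-1.    -0.    -0.002]]
90 175 [0.559 0.031 0.648]
40 178 [0.549 0.089 0.682]
140 175 [ 0.566 -0.029  0.589]
90 125 [0.646 0.048 0.619]
90 225 [0.478 0.053 0.594]
60 210 [0.503 0.09  0.623]
120 210 [0.504 0.003 0.594]
130 120 [ 0.646 -0.033  0.654]
205 95 [ 0.7   -0.144  0.617]
240 135 [ 0.755 -0.169  0.086]
185 360 [ 0.061 -0.015  0.107]
185 220 [0.482 0.013 0.024]
-0.9 [0.08, 0.08, 0.27, 0.28, 0.29, 0.31, 0.32, 0.33, 0.33, 0.33, 0.28]
-0.8 [0.08, 0.08, 0.11, 0.13, 0.15, 0.16, 0.17, 0.18, 0.24, 0.24, 0.29]
-0.7 [0.1, 0.16, 0.01, 0.09, 0.07, 0.07, 0.07, 0.1, 0.1, 0.13, 0.28]
-0.6 [0.09, 0.09, 0.0, 0.06, 0.07, 0.06, 0.07, 0.06, 0.17, 0.21, 0.28]
-0.5 [-0.77, 0, 0.0, 0.04, 0.04, 0.09, 0.09, 0.07, 0.06, 0.14, 0.29]
-0.4 [-0.77, 0, 0.01, 0.02, 0.01, 0.09, 0.1, 0.1, 0.06, 0.14, 0.28]
-0.3 [-0.77, -0.77, 0.0, 0.01, 0.02, 0.05, 0.05, 0.06, 0.04, 0.12, 0.28]
-0.2 [0.02, 0.02, 0.01, -0.12, 0.01, 0.09, 0.1, 0.65, 0.64, 0.12, 0.28]
-0.1 [0.1, 0.28, 0.02, 0.01, 0.03, 0.58, 0.64, 0.67, 0.04, 0.14, 0.28]
-0.0 [0.04, 0.29, 0.02, 0.02, 0.03, 0.63, 0.69, 0.67, 0.04, 0.15, 0.28]
0.1 [0.02, 0.02, 0.01, 0.0, 0.01, 0.61, 0.69, 0.64, 0.07, 0.14, 0.28]
0.2 [-0.77, -0.76, 0.0, 0.01, 0.03, 0.03, 0, 0, 0.03, 0.07, 0.28]
0.3 [-0.77, -0.76, 0.0, 0.08, 0.09, 0.11, 0, 0, 0.1, 0.09, 0.28]
0.4 [-0.77, -0.76, 0, 0.04, 0.04, 0.04, 0.04, 0, 0.04, 0.04, 0.28]
0.5 [-0.77, -0.78, 0, 0, 0, 0, 0, 0, 0, 0, 0.23]
0.6 [-0.77, 0, 0, 0, 0, 0, 0, 0, 0, 0, 0.1]
```

Request:
jog_arm(targets=[[0,0,0,0,0,-4.5,0],[0,0,0,0,0,-4.5,0],[0,0,0,0,0,-4.5,0],[0,0,0,0,0,-4.5,0],[0,0,0,0,0,0,0]], squeeze=10)

```text
time: 0.72
position: [0.2055, 0.4199, 0.2024]
tool_rot: [-0.869, 1.391, 0.867]
ft_force: [-0.2, 0.1, -0.5]
grip_width: 0.514
```

Run:
```python
from h import *
s=get_state();print(s["time"],s["position"],s["joint_positions"].round(2),s["ft_force"],s["grip_width"])
K,W=cam("top")
f=lambda u,v,z:atz(K,W,195+(u)/5,160+v/5,z)[:2]
for ax,pt in (((577,231),(565,97)),((167,221),(149,90))):
    A=f(*ax,.091);B=f(*pt,.097);print(A,B,np.degrees(np.arctan2(*(B-A)[::-1])),np.hypot(*(B-A)))
print(f(586,322,.086),f(586,322,.086)-f(577,231,.091))
```

```text
0.725 [0.20549588 0.41985029 0.20237584] [-1.08 -0.06 -0.09  1.88 -0.01  1.32 -0.05] [-0.22245886  0.10289542 -0.52753425] 0.5139776972102237
[ 0.53117019 -0.39299696] [ 0.61455618 -0.38424069] 5.994592929612167 0.08384447345573746
[ 0.53405227 -0.13641224] [ 0.61569478 -0.12422471] 8.490372196312562 0.08254716702324916
[ 0.47441616 -0.3996144 ] [-0.05675403 -0.00661744]
```

Request:
jog_arm(targets=[[7.2,0,0,0,-5.85,-0.37,0],[7.2,0,0,0,-5.85,-0.37,0],[7.2,0,0,0,-5.85,-0.37,0],[7.2,0,0,0.5,-5.85,-0.37,0],[7.2,0,0,0.5,-5.85,-0.37,0],[0,0,0,0.5,0,0,0]])

```text
time: 1.48
position: [0.4172, 0.2172, 0.1874]
tool_rot: [-0.376, 1.537, 0.373]
ft_force: [-0.7, 1.2, 0.7]
grip_width: 0.01
```

Run:
```python
from h import *
p,d=get_image("scene");cv2.imwrite("pics/scene1.png",p[:,:,::-1])
p,d=get_image("top");cv2.imwrite("pics/top1.png",p[:,:,::-1])
```

```text
(no output)
```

View pics/scene1.png

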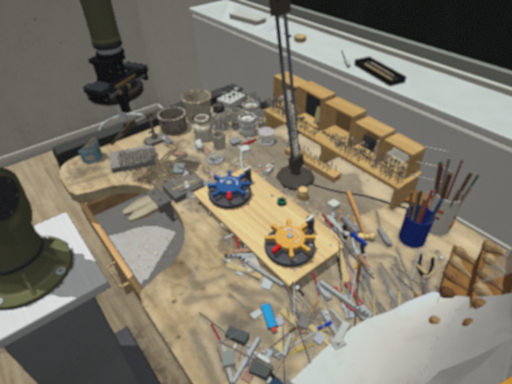

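View pics/top1.png

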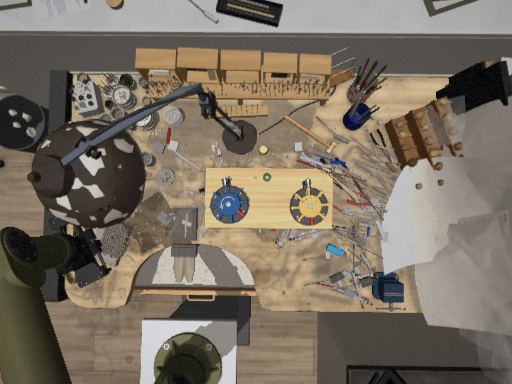

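Run:
```python
from h import *
for n,pts in (("top",[(20,240),(40,250),(65,250),(20,300),(40,370),(70,262),(95,255),(188,360),(190,375),(90,229),(75,226),(110,224),(140,190)]),("scene",[(100,20),(105,48),(115,70),(122,98),(128,105)])):
    K,W=cam(n);p,d=get_image(n)
    for u,v in pts:print(n,u,v,bydepth(K,W,u,v,d[v,u]).round(3))
s=get_state();print(s["joint_positions"].round(2))
```

```text
top 20 240 [0.449 0.188 0.573]
top 40 250 [0.426 0.186 0.517]
top 65 250 [0.418 0.185 0.429]
top 20 300 [0.357 0.146 0.627]
top 40 370 [0.261 0.088 0.661]
top 70 262 [0.387 0.197 0.386]
top 95 255 [0.393 0.183 0.294]
top 188 360 [ 0.06  -0.024  0.104]
top 190 375 [ 0.048 -0.045  0.177]
top 90 229 [0.459 0.202 0.286]
top 75 226 [0.467 0.225 0.316]
top 110 224 [0.48  0.029 0.57 ]
top 140 190 [ 0.54  -0.027  0.581]
scene 100 20 [0.408 0.188 0.474]
scene 105 48 [0.399 0.183 0.408]
scene 115 70 [0.415 0.202 0.34 ]
scene 122 98 [0.414 0.206 0.255]
scene 128 105 [0.429 0.218 0.223]
[-0.78 -0.06  0.22  1.91  0.01  1.29 -0.07]
```

Request:
jog_arm(targets=[[0,0,0,2.5,0,0.5,0],[0,-8,0,0,0,0.5,0],[0,-8,0,0,0,0,0],[0,0,0,0,0,0,0]])

```text
time: 2.17
position: [0.4196, 0.2264, 0.1616]
tool_rot: [-0.317, 1.266, 0.421]
ft_force: [0.0, 0.1, 0.8]
grip_width: 0.005
```

Run:
```python
from h import *
s=get_state();print(s["time"],s["position"],np.hypot(*s["position"][:2]),s["joint_positions"].round(2),s["ft_force"]);print(R.from_rotvec(s["tool_rot"]).as_matrix().round(3))
```

```text
2.175 [0.41959632 0.22643834 0.16162766] 0.4767970116519709 [-0.78 -0.26  0.18  2.16  0.09  0.97 -0.15] [0.02288152 0.11128077 0.8307459 ]
[[ 0.241 -0.472  0.848]
 [ 0.129  0.882  0.454]
 [-0.962  0.     0.274]]
```

Swing across in two calls with the wrist drawn in.

Request:
jog_arm(targets=[[6.9,0,-2,-0.1,-5.9,-0.36,0],[6.9,0,-2,-0.1,-5.9,-0.36,0]])

```text
time: 2.42
position: [0.4664, 0.1164, 0.1643]
tool_rot: [-0.154, 1.284, 0.202]
ft_force: [1.2, -0.9, -0.1]
grip_width: 0.005
```

Request:
jog_arm(targets=[[6.9,0,-2,-0.1,-5.9,-0.36,0],[6.9,0,-2,-0.1,-5.9,-0.36,0]])

```text
time: 2.68
position: [0.4796, -0.0023, 0.1643]
tool_rot: [0.009, 1.29, -0.015]
ft_force: [-0.5, -0.3, 0.6]
grip_width: 0.004
```

Request:
jog_arm(targets=[[6.9,0,-2,-0.1,-5.9,-0.36,0],[6.9,0,-2,-0.1,-5.9,-0.36,0],[0,0,0,0,0,0,0]])

```text
time: 3.05
position: [0.4617, -0.1224, 0.1641]
tool_rot: [0.173, 1.282, -0.235]
ft_force: [0.3, 1.6, 0.3]
grip_width: 0.008
```

Run:
```python
from h import *
s=get_state();print(s["time"],s["position"],np.hypot(*s["position"][:2]),s["joint_positions"].round(2),s["ft_force"]);print(R.from_rotvec(s["tool_rot"]).as_matrix().round(3))
p,d=get_image("top");cv2.imwrite("pics/top2.png",p[:,:,::-1])
```

```text
3.05 [ 0.46172308 -0.12239082  0.16412289] 0.47766904663046783 [-0.19 -0.29  0.32  2.16  0.16  0.98 -0.22] [0.27139272 1.59773357 0.32767649]
[[ 0.266  0.269  0.926]
 [-0.077  0.963 -0.258]
 [-0.961 -0.003  0.277]]
```

View pics/top2.png

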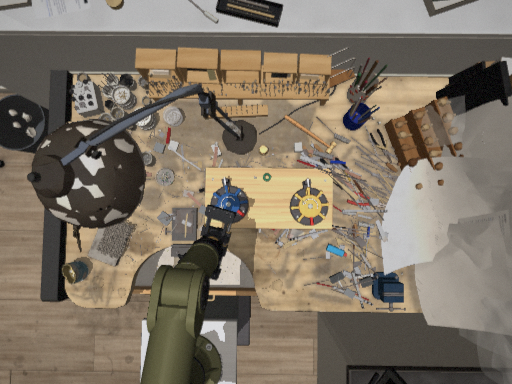

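```bash
cat >> h.py <<'E'
def down(psi):  # tool x down, z along azimuth psi (deg)
    a=np.radians(psi);x=np.array([0,0,-1.]);z=np.array([np.cos(a),np.sin(a),0]);return np.c_[x,np.cross(z,x),z]
def plan(tp,tR,n=None,s=None):
    s=s or get_state();p=np.array(s["position"]);M=R.from_rotvec(s["tool_rot"]).as_matrix();tp=np.array(tp)
    w=R.from_matrix(M.T@tR).as_rotvec()
    n=n or max(int(np.ceil(np.linalg.norm(tp-p)/.06)),int(np.ceil(np.degrees(np.linalg.norm(w))/10)),1)
    for i in range(n):
        t=M.T@((tp-p)/(n-i))*100;r=np.degrees(w/n)
        r=r.round(1);t=t.round(2);print(list(r)+list(t))
        p=p+M@t/100;M=M@R.from_rotvec(np.radians(r)).as_matrix()
    print("end",p,np.degrees(R.from_matrix(M.T@tR).magnitude()))
E
python3 - <<'E'
from h import *
plan([.45,-.36,.18],down(6))
E
```

```text
[np.float64(-4.2), np.float64(3.2), np.float64(0.6), np.float64(-0.01), np.float64(-4.7), np.float64(1.08)]
[np.float64(-4.2), np.float64(3.2), np.float64(0.6), np.float64(-0.11), np.float64(-4.76), np.float64(0.73)]
[np.float64(-4.2), np.float64(3.2), np.float64(0.6), np.float64(-0.2), np.float64(-4.8), np.float64(0.37)]
[np.float64(-4.2), np.float64(3.2), np.float64(0.6), np.float64(-0.26), np.float64(-4.82), np.float64(0.01)]
[np.float64(-4.2), np.float64(3.2), np.float64(0.6), np.float64(-0.29), np.float64(-4.79), np.float64(-0.36)]
end [ 0.45003674 -0.35995344  0.17997543] 0.25078269111979207
```

Request:
jog_arm(targets=[[-4.2,3.2,0.6,0,-4.7,1.1,0],[-4.2,3.2,0.6,-0.1,-4.75,0.7,0],[-4.2,3.2,0.6,-0.2,-4.8,0.4,0],[-4.2,3.2,0.6,-0.25,-4.8,0,0],[-4.2,3.2,0.6,-0.3,-4.8,-0.35,0],[0,0,0,0,0,0,0],[0,0,0,0,0,0,0]])

```text
time: 3.98
position: [0.4516, -0.3564, 0.1781]
tool_rot: [-0.085, 1.573, 0.084]
ft_force: [-1.1, -0.0, -0.1]
grip_width: 0.008
```

Run:
```python
from h import *
s=get_state();print(s["time"],s["position"],s["joint_positions"].round(2),s["ft_force"])
print(R.from_rotvec(s["tool_rot"]).as_matrix().round(3))
p,d=get_image("wrist");cv2.imwrite("pics/w1.png",p[:,:,::-1]);np.savez("pics/w1.npz",p=p,d=d,pos=s["position"],rot=s["tool_rot"])
p,d=get_image("top");cv2.imwrite("pics/top3.png",p[:,:,::-1])
p,d=get_image("scene");cv2.imwrite("pics/scene3.png",cv2.resize(p[130:300,180:380],None,fx=4,fy=4,interpolation=2)[:580,:,::-1])
```

```text
3.975 [ 0.45162863 -0.3563705   0.1781194 ] [-0.05  0.21  0.77  1.7  -0.15  1.29  0.86] [-1.08688588 -0.04606724 -0.14582633]
[[-0.004 -0.107  0.994]
 [-0.001  0.994  0.107]
 [-1.    -0.    -0.004]]
```

View pics/w1.png

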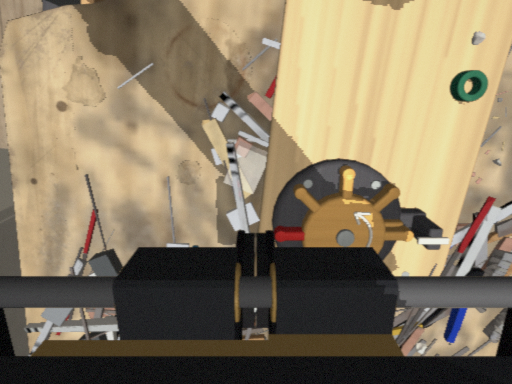

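View pics/scene3.png

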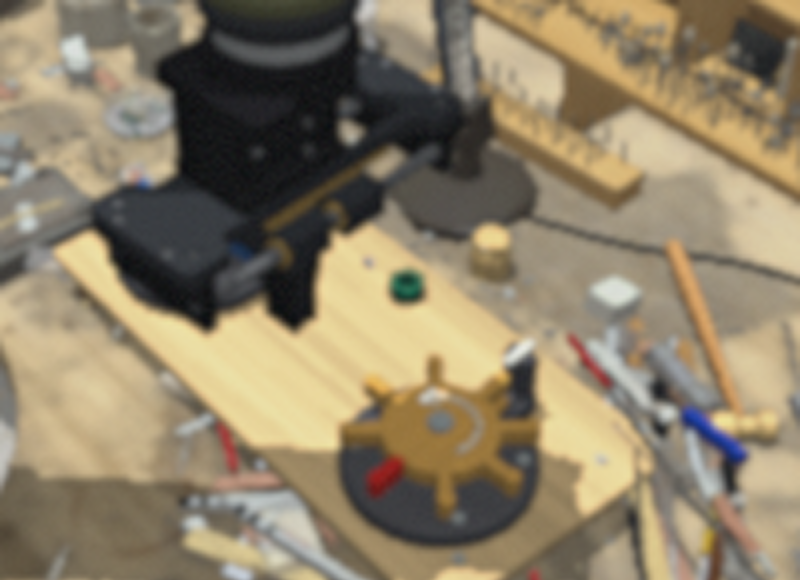

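Run:
```python
from h import *
a=np.load("pics/w1.npz");s=dict(position=a["pos"],tool_rot=a["rot"]);d=a["d"];p=a["p"]
K,W=cam("wrist",s)
cv2.imwrite("pics/w1c.png",cv2.resize(p[150:290,210:450],None,fx=3.3,fy=3.3,interpolation=2)[:,:,::-1])
for n,u,v,z in (("cap",345,238,.091),("tip",419,241,.0955),("red",280,234,.086),("arm90",348,175,.086)):
    print(n,bydepth(K,W,u,v,d[v,u]).round(4),atz(K,W,u,v,z).round(4))
# triangulate cap with top
Kt,Wt=cam("top")
def tri(r1,r2):
    A=[];b=[]
    for o,dd in (r1,r2):
        dd=dd/np.linalg.norm(dd);Pm=np.eye(3)-np.outer(dd,dd);A.append(Pm);b.append(Pm@o)
    return np.linalg.lstsq(np.vstack(A),np.hstack(b),rcond=None)[0]
t=lambda u,v:(195+u/5-.4,160+v/5-.4)
print(tri(ray(K,W,345,238),ray(Kt,Wt,*t(577,231))))
Ks,Ws=cam("scene")
print(tri(ray(K,W,345,238),ray(Ks,Ws,190+500/5-.4,160+376/5-.4)))
print(tri(ray(Kt,Wt,*t(577,231)),ray(Ks,Ws,190+500/5-.4,160+376/5-.4)))
```

```text
cap [ 0.533  -0.389   0.0918] [ 0.5333 -0.3894  0.091 ]
tip [ 0.5939 -0.3827  0.0969] [ 0.5948 -0.3833  0.0955]
red [ 0.4773 -0.393   0.0882] [ 0.4776 -0.394   0.086 ]
arm90 [ 0.4441 -0.2765  0.3616] [ 0.5269 -0.335   0.086 ]
[ 0.53327159 -0.39121557  0.08863963]
[ 0.53419461 -0.39047963  0.08842449]
[ 0.53258755 -0.39191165  0.09075639]
```

View pics/w1c.png

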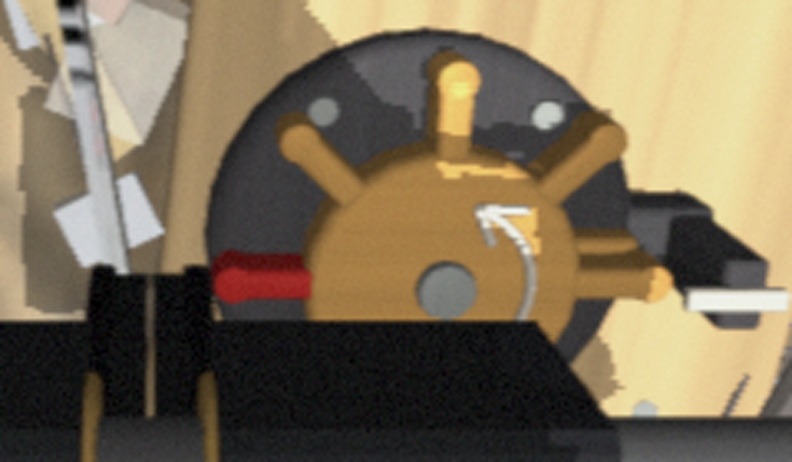

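```bash
cat >> h.py <<'E'
A=np.array([.533,-.390]);PSI=5.8
def wl(x,y):
    a=np.radians(PSI);return A+np.array([[np.cos(a),-np.sin(a)],[np.sin(a),np.cos(a)]])@np.array([x,y])/1000
def inw(s):
    a=np.radians(PSI);return np.array([[np.cos(a),np.sin(a)],[-np.sin(a),np.cos(a)]])@(s["position"][:2]-A)*1000
E
python3 - <<'E'
from h import *
s=get_state();print(s["position"],inw(s))
plan([*wl(-60,20),.125],down(PSI))
E
```

```text
[ 0.45092018 -0.3562067   0.1788741 ] [-78.24460654  41.91498909]
[np.float64(0.2), np.float64(-0.0), np.float64(-0.0), np.float64(2.69), np.float64(-1.1), np.float64(0.91)]
[np.float64(0.2), np.float64(-0.0), np.float64(-0.0), np.float64(2.69), np.float64(-1.1), np.float64(0.91)]
end [ 0.47126349 -0.37615009  0.1250402 ] 0.09267131794442562
```

Request:
jog_arm(targets=[[0.2,0,0,2.7,-1.1,0.9,0],[0.2,0,0,2.7,-1.1,0.9,0],[0,0,0,0,0,0,0],[0,0,0,0,0,0,0]])

```text
time: 4.62
position: [0.4701, -0.3778, 0.1257]
tool_rot: [-0.078, 1.571, 0.076]
ft_force: [0.1, -0.8, 1.0]
grip_width: 0.008
```

Run:
```python
from h import *
s=get_state();print(s["time"],s["position"],inw(s),s["ft_force"])
K,W=cam("wrist",s);p,d=get_image("wrist")
cv2.imwrite("pics/w2c.png",cv2.resize(p[100:300,190:450],None,fx=2.9,fy=2.9,interpolation=2)[:,:,::-1])
p,d=get_image("scene");cv2.imwrite("pics/scene4.png",cv2.resize(p[180:300,230:370],None,fx=4.8,fy=4.8,interpolation=2)[:,:,::-1])
plan([*wl(-60,20),.088],down(PSI),2)
```

```text
4.625 [ 0.47013134 -0.37782141  0.12571794] [-61.31609473  18.46951723] [ 0.13689872 -0.76960806  0.98758401]
[np.float64(-0.1), np.float64(-0.0), np.float64(0.0), np.float64(1.9), np.float64(0.1), np.float64(0.06)]
[np.float64(-0.1), np.float64(-0.0), np.float64(0.0), np.float64(1.91), np.float64(0.1), np.float64(0.05)]
end [ 0.47123908 -0.37617258  0.08797976] 0.07684796345917379
```

View pics/w2c.png

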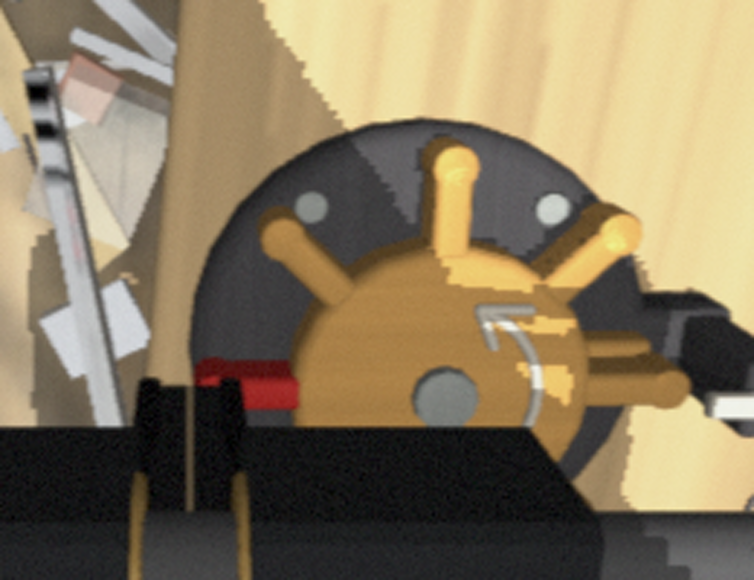

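View pics/scene4.png

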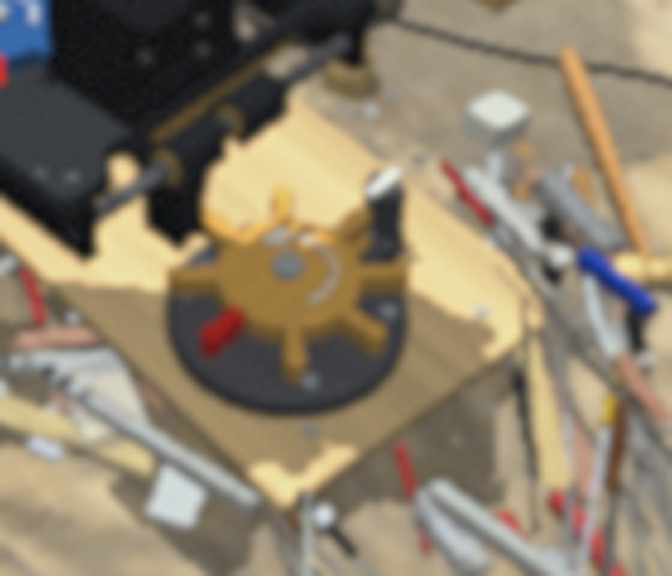

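Run:
```python
from h import *
s=get_state();K,W=cam("wrist",s)
for u,v in((238,231),(255.5,232),(273,231)):
    q=atz(K,W,u,v,s["position"][2]-.019);print(q,inw(dict(position=q)))
# expected px of nearest-cam tip corner
P=s["position"]+R.from_rotvec(s["tool_rot"]).as_matrix()@np.array([.019,.0095,0]);print(proj(K,W,P))
```

```text
[ 0.46034657 -0.38546916  0.10708274] [-71.82363087  11.84972933]
[ 0.47161346 -0.38504699  0.10708274] [-60.57175563  11.13115572]
[ 0.48274091 -0.38324005  0.10708274] [-49.31866759  11.80433683]
[[254.58453391 207.93592634]]
```

Run:
```python
from h import *
s=get_state();K,W=cam("wrist",s);p,d=get_image("wrist");cv2.imwrite("pics/w3f.png",p[:,:,::-1])
T=np.eye(4);T[:3,:3]=R.from_rotvec(s["tool_rot"]).as_matrix();T[:3,3]=s["position"];Ti=np.linalg.inv(T)
for u in (230,240,247,264,271,280):
  for v in range(226,300,6):
    if d[v,u]>0:
        q=bydepth(K,W,u,v,d[v,u]);q=Ti[:3,:3]@q+Ti[:3,3]
        if abs(q[2])<.06 and q[0]<.03: print(u,v,(q*1000).round(1))
```

```text
230 250 [-99.1  38.6  -6.5]
230 256 [-102.    38.3   -6.3]
230 262 [-105.2   38.2   -6. ]
230 268 [-109.5   38.9   -5.7]
230 274 [-111.7   38.5   -5.6]
230 280 [-114.4   38.5   -5.4]
230 286 [-114.8   37.2   -5.4]
230 292 [-115.7   36.2   -5.3]
230 298 [-114.9   34.1   -5.4]
240 232 [-24.1  11.6  -7.3]
240 238 [-30.7  11.3  -7. ]
240 244 [-39.6  12.3  -6.6]
240 250 [-43.9  11.4  -6.4]
240 256 [-50.1  11.6  -6.2]
240 262 [-55.8  11.7  -5.9]
240 268 [-60.6  11.6  -5.7]
240 274 [-98.2  30.7  -3.9]
240 280 [-106.2   33.6   -3.5]
240 286 [-106.3   31.9   -3.5]
240 292 [-109.5   32.2   -3.4]
240 298 [-108.8   30.    -3.4]
247 238 [-28.6  10.4  -3.6]
247 244 [-34.9  10.1  -3.5]
247 250 [-41.3  10.1  -3.4]
247 256 [-47.6  10.3  -3.2]
247 262 [-54.2  10.9  -3. ]
247 268 [-59.6  11.1  -2.9]
247 274 [-63.2  10.4  -2.8]
247 280 [-105.4   33.1   -1.7]
247 286 [-108.4   33.2   -1.6]
247 292 [-108.3   31.4   -1.6]
247 298 [-109.1   30.2   -1.6]
264 238 [-28.9  10.5   4.8]
264 244 [-35.   10.1   4.6]
264 250 [-40.5   9.7   4.5]
264 256 [-47.8  10.4   4.3]
264 262 [-52.    9.7   4.2]
264 268 [-57.5   9.9   4.1]
264 274 [-63.3  10.4   3.9]
264 280 [-105.7   33.3    2.7]
264 286 [-107.4   32.6    2.7]
264 292 [-108.5   31.5    2.7]
264 298 [-108.7   29.9    2.7]
271 232 [-23.9  11.6   8.4]
271 238 [-31.   11.4   8.1]
271 244 [-38.   11.6   7.8]
271 250 [-45.5  12.2   7.5]
271 256 [-50.7  11.9   7.2]
271 262 [-55.5  11.6   7. ]
271 268 [-105.5   36.7    4.5]
271 274 [-106.6   35.6    4.4]
271 280 [-108.6   35.1    4.4]
271 286 [-109.2   33.8    4.4]
271 292 [-107.7   31.1    4.5]
271 298 [-108.8   30.1    4.4]
280 250 [-98.2  38.1   7.3]
280 256 [-101.8   38.2    7. ]
280 262 [-105.8   38.5    6.7]
280 268 [-108.3   38.2    6.6]
280 274 [-110.9   38.1    6.4]
280 280 [-113.8   38.2    6.2]
280 286 [-115.2   37.5    6.1]
280 292 [-115.8   36.3    6.1]
280 298 [-115.3   34.4    6.2]
```

Run:
```python
from h import *
s=get_state();M=R.from_rotvec(s["tool_rot"]).as_matrix()
K,W=cam("scene");p,d=get_image("scene")
for x in (19,0,-24,-51,-100):
    print(x,proj(K,W,s["position"]+M@np.array([[x,0,0],[x,-9.5,0],[x,0,15]]).T.T[0]/1000))
Ti=lambda q:M.T@(q-s["position"])*1000
for u in range(258,276,4):
  for v in range(212,238,4):
    q=Ti(bydepth(K,W,u,v,d[v,u]));print(u,v,q.round(0),p[v,u])
c=cv2.resize(p[150:270,210:340],None,fx=5,fy=5,interpolation=2)[:,:,::-1].copy()
for x,col in((19,(0,0,255)),(0,(0,255,0)),(-24,(255,0,0)),(-51,(0,255,255))):
    u,v=proj(K,W,s["position"]+M@np.array([x,0,0])/1000)[0];cv2.circle(c,(int((u-210)*5),int((v-150)*5)),5,col,2)
cv2.imwrite("pics/sc5.png",c)
```

```text
19 [[265.60629418 239.38478463]]
0 [[265.54218426 233.69772695]]
-24 [[265.45849682 226.27398781]]
-51 [[265.36053647 217.5841294 ]]
-100 [[265.17159581 200.82359607]]
258 212 [-97. -11. -32.] [47 44 39]
258 216 [ 82. 115.  86.] [157 138 107]
258 220 [-105.  -34.  -54.] [110 103  95]
258 224 [84. 95. 66.] [233 208 150]
258 228 [85. 85. 56.] [237 219 160]
258 232 [84. 74. 46.] [235 216 159]
258 236 [84. 64. 36.] [237 223 166]
262 212 [-106.  -24.  -33.] [76 66 44]
262 216 [-107.  -33.  -41.] [86 87 91]
262 220 [-49.   2.  -9.] [23 23 25]
262 224 [-34.   3.  -7.] [22 21 20]
262 228 [-23.   3.  -8.] [143 125  90]
262 232 [83. 66. 52.] [236 217 158]
262 236 [87. 59. 45.] [236 217 158]
266 212 [-112.  -34.  -32.] [74 64 46]
266 216 [-103.  -35.  -33.] [90 75 46]
266 220 [-59. -12. -10.] [22 21 23]
266 224 [-45. -10.  -9.] [22 23 23]
266 228 [-31. -10.  -8.] [16 18 22]
266 232 [86. 61. 61.] [211 183 132]
266 236 [41. 21. 22.] [165 131  78]
270 212 [-112.  -40.  -26.] [34 36 39]
270 216 [-101.  -39.  -26.] [27 30 34]
270 220 [-48. -10.   4.] [25 25 27]
270 224 [-37. -11.   3.] [30 27 29]
270 228 [-24. -11.   3.] [97 84 62]
270 232 [85. 53. 68.] [175 155 123]
270 236 [41. 14. 29.] [149 117  69]
274 212 [-103.  -39.  -14.] [32 30 32]
274 216 [ 82.  84. 115.] [208 179 130]
274 220 [ 86.  76. 108.] [231 206 150]
274 224 [39. 34. 63.] [228 186 112]
274 228 [45. 29. 57.] [154 118  59]
274 232 [65. 33. 62.] [79 73 70]
274 236 [39.  6. 34.] [153 119  65]
```

View pics/sc5.png

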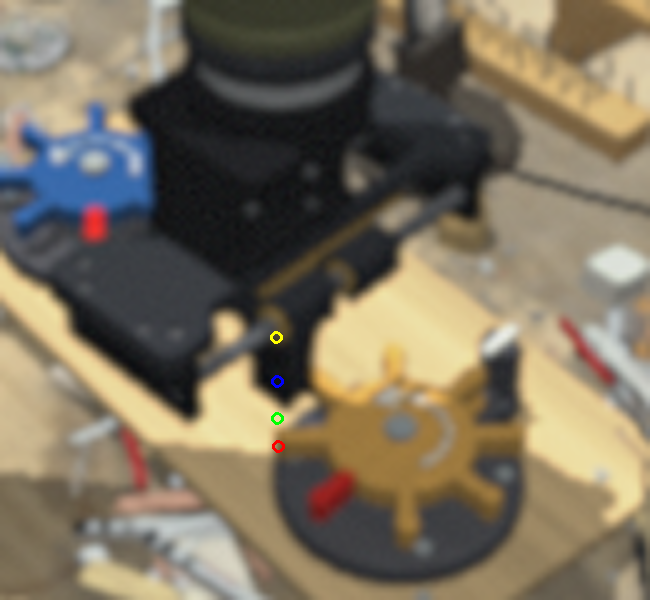

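View pics/w3f.png

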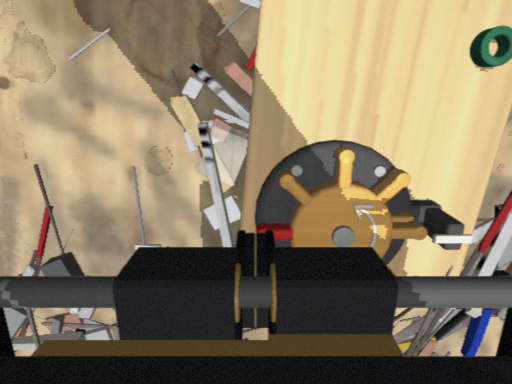

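Request:
jog_arm(targets=[[-0.2,0,0,1.9,0.1,0.05,0],[0,0,0,1.5,0.1,0.05,0],[0,0,0,0.2,0,0,0],[0,0,0,0,0,0,0]])

```text
time: 5.32
position: [0.4703, -0.3763, 0.088]
tool_rot: [-0.08, 1.573, 0.079]
ft_force: [-0.4, -0.4, 1.2]
grip_width: 0.002
```

```bash
cat > look.py <<'E'
from h import *
import sys
k=sys.argv[1]
s=get_state();print(s["time"],s["position"],inw(s),s["ft_force"].round(1),s["torque"].round(2))
M=R.from_rotvec(s["tool_rot"]).as_matrix()
K,W=cam("scene");p,d=get_image("scene")
c=cv2.resize(p[165:285,220:350],None,fx=4.5,fy=4.5,interpolation=2)
K2,W2=cam("wrist",s);p2,d2=get_image("wrist")
c2=cv2.resize(p2[130:310,210:450],None,fx=3,fy=3,interpolation=2)
cv2.imwrite(f"pics/s{k}.png",c[:,:,::-1]);cv2.imwrite(f"pics/wr{k}.png",c2[:,:,::-1])
E
python3 look.py 6
```

```text
5.325 [ 0.47027938 -0.37628162  0.08802258] [-61.01320623  19.98646506] [-0.4 -0.4  1.2] [-0.1   0.09  0.06]
```

View pics/s6.png

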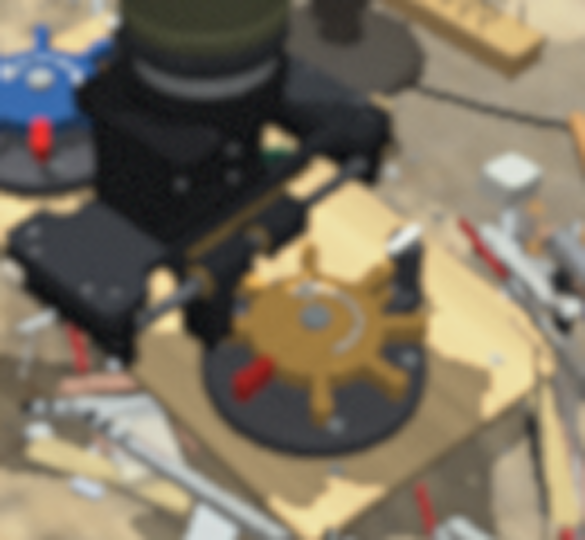

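View pics/wr6.png

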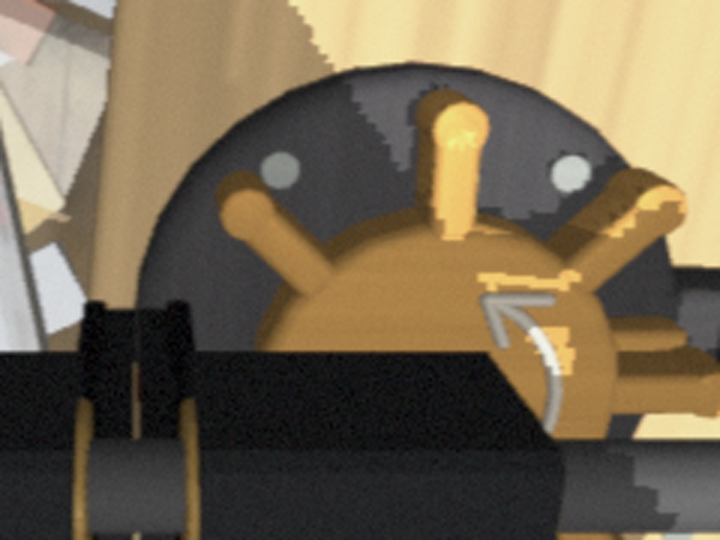

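Request:
jog_arm(targets=[[0,0,0,0,-0.8,0,0],[0,0,0,0,-0.8,0,0],[0,0,0,0,-0.6,0,0],[0,0,0,0,0,0,0]])

```text
time: 5.92
position: [0.4725, -0.3991, 0.0885]
tool_rot: [-0.079, 1.572, 0.077]
ft_force: [-0.7, -0.3, 0.5]
grip_width: 0.003
```

```bash
python3 look.py 7
```

```text
5.925 [ 0.47247012 -0.39908081  0.08848001] [-61.13767958  -2.91739752] [-0.7 -0.3  0.5] [-0.05  0.08 -0.01]
```

View pics/s7.png

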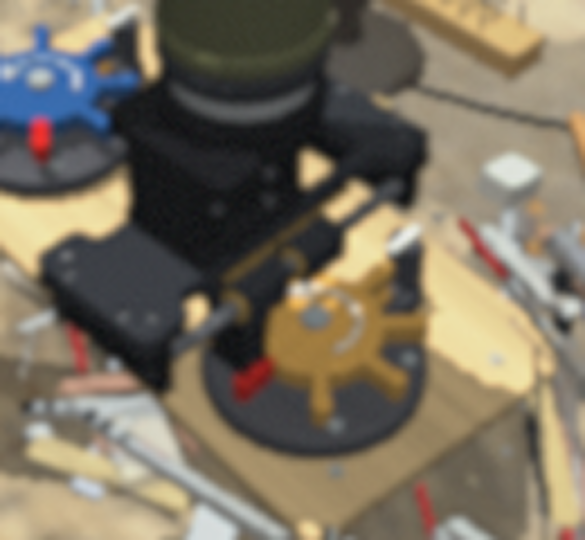

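View pics/wr7.png

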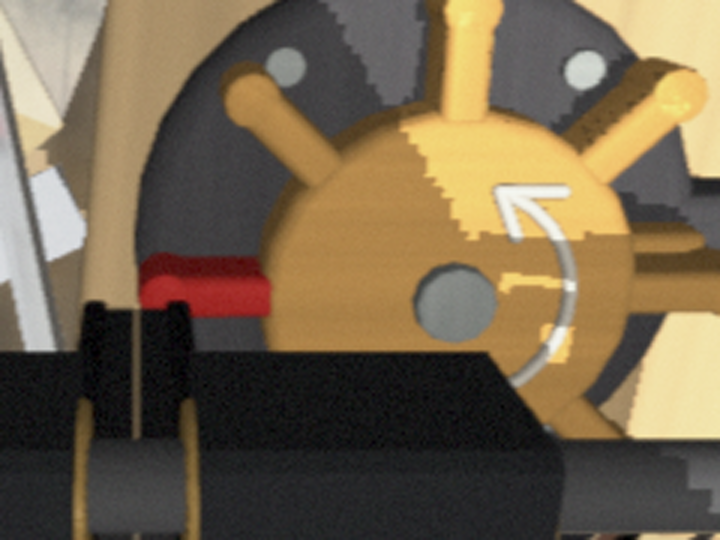

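Request:
jog_arm(targets=[[0,0,0,0,1.1,0,0],[0,0,0,0,1.1,0.1,0],[0,0,0,0,0.1,0,0],[0,0,0,0.8,0,0,0],[0,0,0,0.8,0,0,0],[0,0,0,0,0,0,0]])

```text
time: 6.78
position: [0.4706, -0.375, 0.0713]
tool_rot: [-0.079, 1.574, 0.079]
ft_force: [-1.0, 0.0, -0.5]
grip_width: 0.006
```

```bash
python3 look.py 8
python3 - <<'E'
from h import *
s=get_state();K,W=cam("wrist",s);p,d=get_image("wrist");M=R.from_rotvec(s["tool_rot"]).as_matrix()
m=[]
for u in range(236,276):
  for v in range(215,262):
    q=M.T@(bydepth(K,W,u,v,d[v,u])-s["position"])*1000
    if d[v,u]>0 and abs(q[2])<14 and q[0]<0 and q[0]>-90:m.append(q)
m=np.array(m);print(m.max(0),m.min(0),np.percentile(m,98,axis=0))
E
```

```text
6.775 [ 0.4705565  -0.37503232  0.07129744] [-60.61125506  21.20136032] [-1.   0.  -0.5] [-0.07  0.05 -0.02]
[-20.57924988  12.37535171   9.19173704] [-55.3159567    2.42348988  -9.02414163] [-21.96982941  12.05808249   8.57161562]
```

View pics/s8.png

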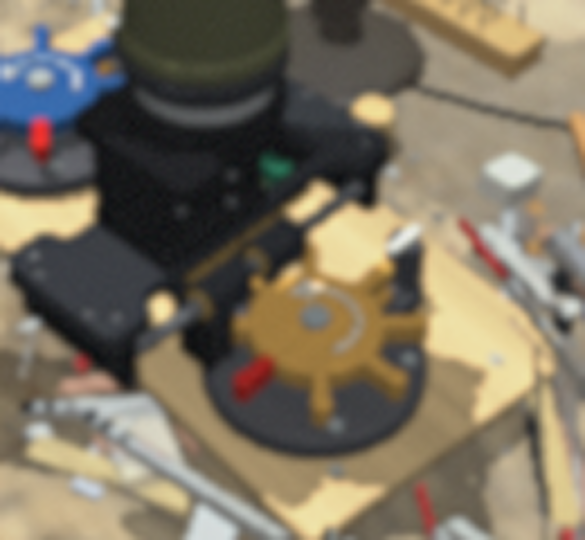

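View pics/wr8.png

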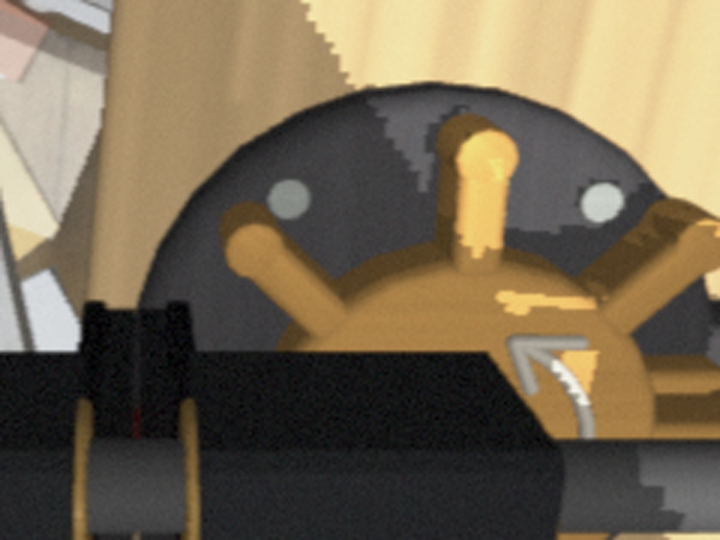

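Request:
jog_arm(targets=[[0,0,0,0,-0.1,0.55,0],[0,0,0,0.8,0,0,0],[0,0,0,0.8,0,0,0],[0,0,0,0.5,0,0,0],[0,0,0,0,0,0,0]])

```text
time: 7.55
position: [0.4764, -0.3754, 0.0507]
tool_rot: [-0.079, 1.573, 0.079]
ft_force: [-0.5, -0.8, -0.3]
grip_width: 0.005
```

```bash
python3 look.py 9
```

```text
7.55 [ 0.4763908  -0.37543328  0.05074598] [-54.84734412  20.21286297] [-0.5 -0.8 -0.3] [-0.08  0.01 -0.02]
```

View pics/wr9.png

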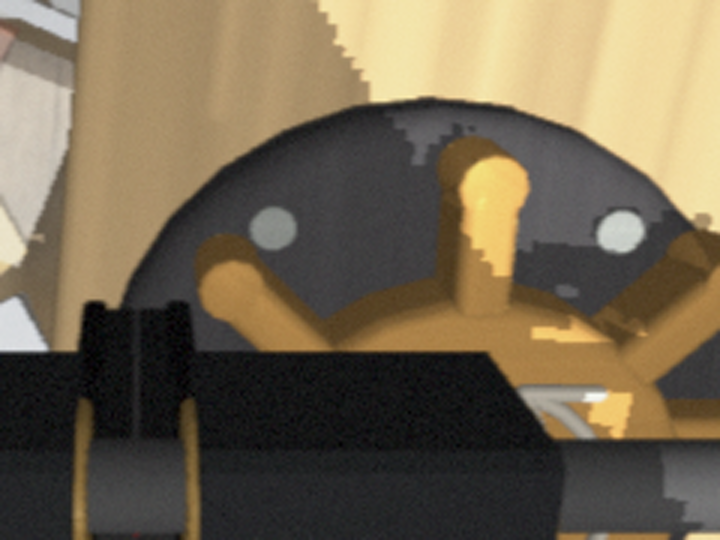

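View pics/s9.png

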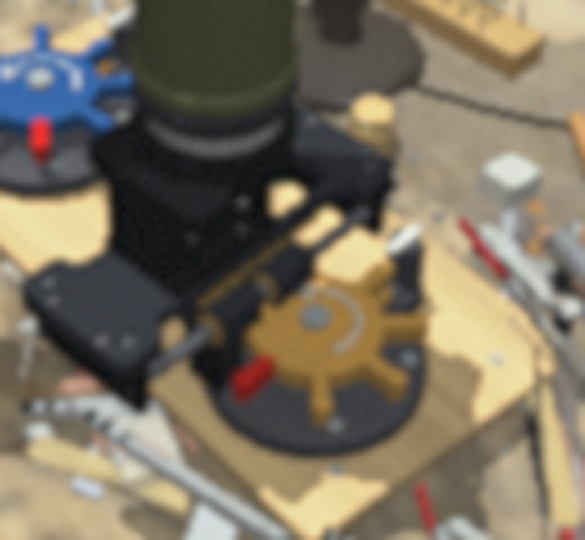

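Request:
jog_arm(targets=[[0,0,0,0,-0.7,0,0],[0,0,0,0,-0.7,0,0],[0,0,0,0,-0.7,0,0],[0,0,0,0,-0.7,0,0],[0,0,0,0,-0.7,0,0],[0,0,0,0,-0.5,0,0],[0,0,0,0,0,0,0]])

```text
time: 8.52
position: [0.4806, -0.4162, 0.0515]
tool_rot: [-0.08, 1.572, 0.078]
ft_force: [-0.0, 0.8, 0.8]
grip_width: 0.004
```

```bash
python3 look.py 10
```

```text
8.525 [ 0.48063463 -0.41616297  0.05147101] [-54.74122462 -20.73718437] [-0.   0.8  0.8] [-0.04  0.04  0.06]
```

View pics/wr10.png

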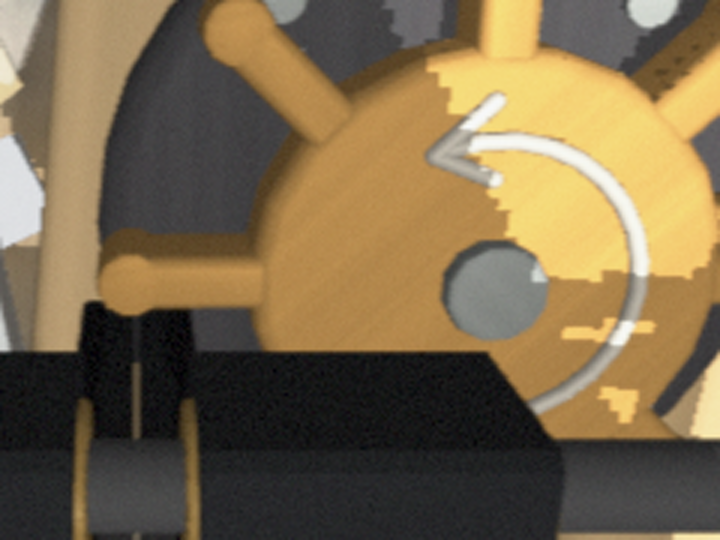

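View pics/s10.png

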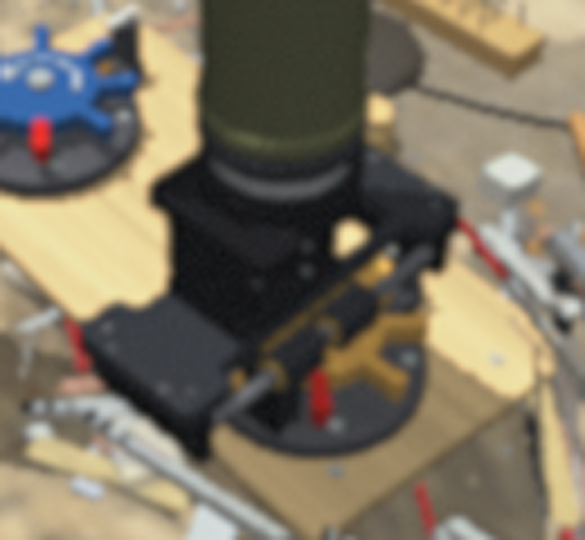

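Request:
jog_arm(targets=[[0,0,0,-1.5,0,0,0],[0,0,0,-1.5,0,0,0],[0,0,0,0,2,0,0],[0,0,0,0,2.05,0,0],[0,0,0,0,0,0,0],[0,0,0,0,0,0,0]])

```text
time: 9.38
position: [0.4773, -0.3761, 0.0824]
tool_rot: [-0.081, 1.571, 0.078]
ft_force: [0.4, 0.2, -0.8]
grip_width: 0.008
```

```bash
python3 look.py 11
```

```text
9.375 [ 0.47731064 -0.37607999  0.08242832] [-53.99756623  19.47650706] [ 0.4  0.2 -0.8] [-0.12  0.08  0.  ]
```

View pics/s11.png

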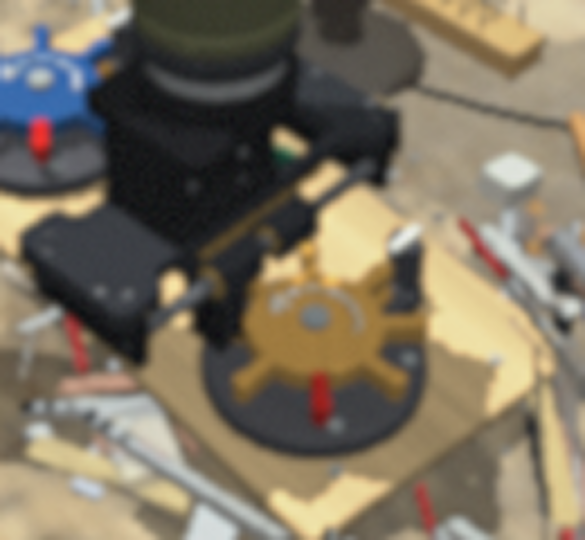

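Request:
jog_arm(targets=[[0,0,0,1,0.1,-0.1,0],[0,0,0,1.1,0,0,0],[0,0,0,1,0,0,0],[0,0,0,0,0,0,0]])

```text
time: 9.98
position: [0.4749, -0.3738, 0.049]
tool_rot: [-0.079, 1.574, 0.079]
ft_force: [-0.5, 0.3, -0.4]
grip_width: 0.008
```

Request:
jog_arm(targets=[[0,0,0,0,-0.7,0,0],[0,0,0,0,-0.7,0,0],[0,0,0,0,-0.7,0,0],[0,0,0,0,-0.7,0,0],[0,0,0,0,-0.7,0,0],[0,0,0,0,-0.5,0,0],[0,0,0,0,0,0,0]])

```text
time: 10.85
position: [0.4795, -0.4149, 0.0506]
tool_rot: [-0.08, 1.572, 0.078]
ft_force: [-0.5, -0.5, -0.8]
grip_width: 0.003
```

Request:
jog_arm(targets=[[0,0,0,-1.5,0,0,0],[0,0,0,-1.5,0,0,0],[0,0,0,0,2,0,0],[0,0,0,0,2.05,0,0],[0,0,0,0,0,0,0],[0,0,0,0,0,0,0]])

```text
time: 11.6
position: [0.4762, -0.3746, 0.0814]
tool_rot: [-0.081, 1.571, 0.078]
ft_force: [-0.1, -0.2, 0.0]
grip_width: 0.007
```

```bash
python3 look.py 12
```

```text
11.6 [ 0.47618419 -0.37459316  0.08140862] [-54.96799758  21.06956281] [-0.1 -0.2  0. ] [-0.04  0.01 -0.02]
```

View pics/s12.png

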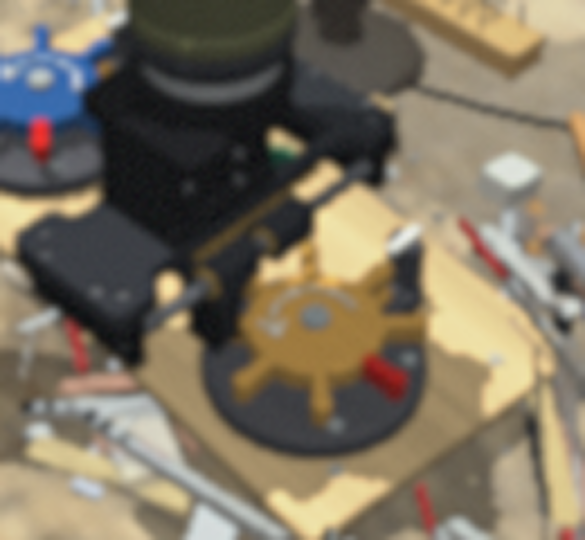

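View pics/wr12.png

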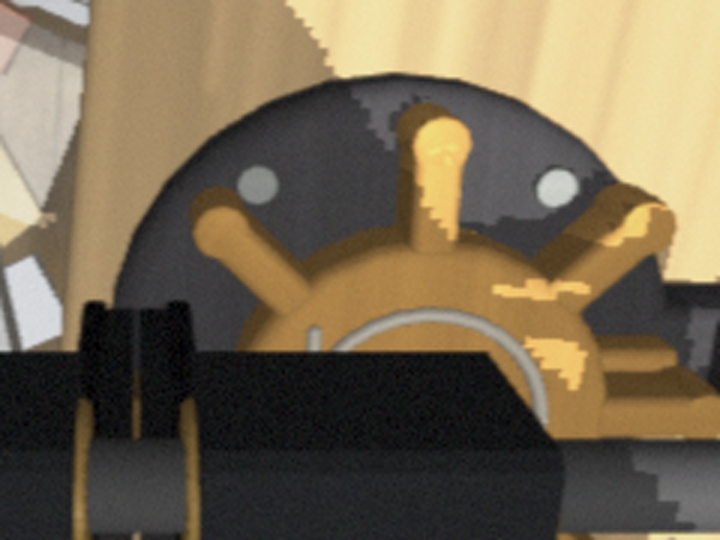

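Request:
jog_arm(targets=[[0,0,0,1,-0.15,0.05,0],[0,0,0,1.1,0,0,0],[0,0,0,0.9,0,0,0],[0,0,0,0,0,0,0]])

```text
time: 12.2
position: [0.4755, -0.3747, 0.0491]
tool_rot: [-0.079, 1.574, 0.079]
ft_force: [-0.3, -0.7, 0.2]
grip_width: 0.004
```

Request:
jog_arm(targets=[[0,0,0,0,-0.7,0,0],[0,0,0,0,-0.7,0,0],[0,0,0,0,-0.7,0,0],[0,0,0,0,-0.7,0,0],[0,0,0,0,-0.7,0,0],[0,0,0,0,-0.5,0,0],[0,0,0,0,0,0,0]])

```text
time: 13.08
position: [0.4801, -0.4157, 0.0505]
tool_rot: [-0.08, 1.572, 0.078]
ft_force: [-0.4, 0.7, 0.1]
grip_width: 0.005
```

Request:
jog_arm(targets=[[0,0,0,-1.5,0,0,0],[0,0,0,-1.5,0,0,0],[0,0,0,0,2,0,0],[0,0,0,0,2.05,0,0],[0,0,0,0,0,0,0],[0,0,0,0,0,0,0]])

```text
time: 13.82
position: [0.4768, -0.3756, 0.0814]
tool_rot: [-0.081, 1.571, 0.078]
ft_force: [-0.0, -0.3, 0.7]
grip_width: 0.003
```

```bash
python3 look.py 13
```

```text
13.825 [ 0.47678089 -0.37555817  0.08143067] [-54.4718665   20.04919079] [-0.  -0.3  0.7] [-0.07  0.05  0.01]
```

View pics/s13.png

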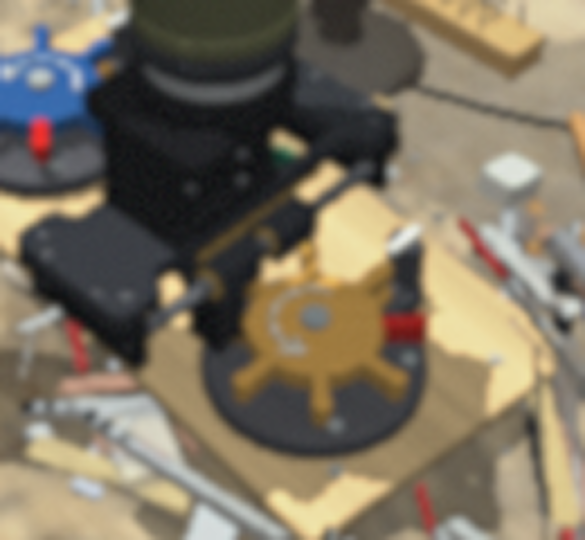

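View pics/wr13.png

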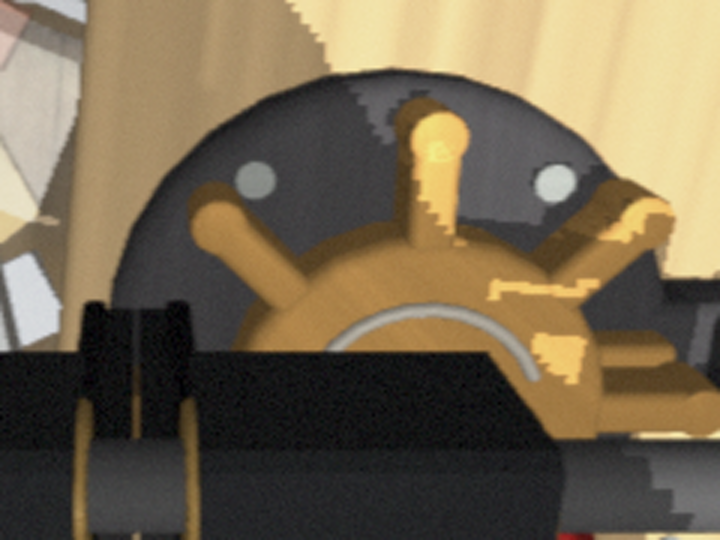

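Red at 315°, one click to go.

Request:
jog_arm(targets=[[0,0,0,1,-0.05,0,0],[0,0,0,1.1,0,0,0],[0,0,0,0.9,0,0,0],[0,0,0,0,0,0,0]])

```text
time: 14.42
position: [0.4756, -0.3747, 0.0491]
tool_rot: [-0.079, 1.574, 0.079]
ft_force: [-0.2, 0.7, 0.7]
grip_width: 0.008
```

Request:
jog_arm(targets=[[0,0,0,0,-0.7,0,0],[0,0,0,0,-0.7,0,0],[0,0,0,0,-0.7,0,0],[0,0,0,0,-0.7,0,0],[0,0,0,0,-0.7,0,0],[0,0,0,0,-0.5,0,0],[0,0,0,0,0,0,0]])

```text
time: 15.3
position: [0.4801, -0.4158, 0.0505]
tool_rot: [-0.08, 1.572, 0.078]
ft_force: [0.6, 0.6, 0.4]
grip_width: 0.005
```

Request:
jog_arm(targets=[[0,0,0,-1.5,0,0,0],[0,0,0,-1.5,0,0,0],[0,0,0,-3,0,0,0],[0,0,0,-3,2,-2,0],[0,0,0,0,3,-3,0],[0,0,0,0,0,0,0],[0,0,0,0,0,0,0]])

```text
time: 16.18
position: [0.4269, -0.3704, 0.1418]
tool_rot: [-0.081, 1.57, 0.078]
ft_force: [0.9, -0.2, 0.1]
grip_width: 0.003
```

```bash
python3 look.py 14
python3 - <<'E'
from h import *
p,d=get_image("top");cv2.imwrite("pics/top14.png",cv2.resize(p[150:300,190:390],None,fx=4,fy=4,interpolation=2)[:,:,::-1])
E
```

```text
16.175 [ 0.42687049 -0.37037499  0.1417945 ] [-103.60297142   30.249603  ] [ 0.9 -0.2  0.1] [-0.07  0.07  0.03]
```

View pics/s14.png

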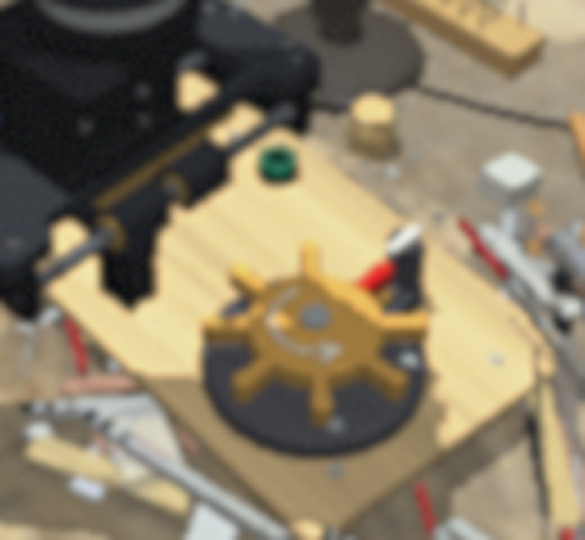

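View pics/wr14.png

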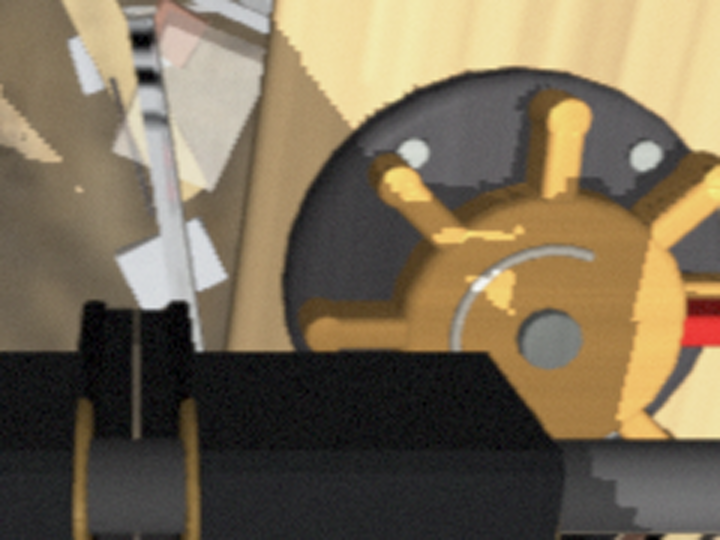

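View pics/top14.png

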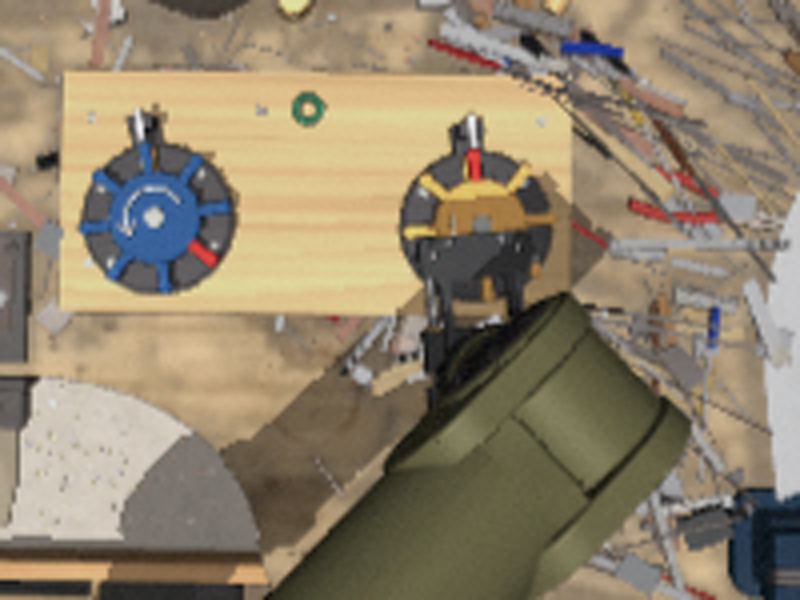

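```bash
python3 -c "
from bench import *
print(get_state()['qd'].round(3));print(close_job())"
```

```text
[0.003 0.005 0.    0.005 0.002 0.    0.001]
the job is handed in; nothing more can be done
None
```

The brass wheel is at its target click: four counterclockwise clicks with the closed fingertips brought the red arm to the white pointer. I then withdrew the gripper and handed the job in at about 16 s.

- **Last checks:** The final top, wrist and scene pictures show the red arm at the pointer. Both tallies and the wax ring look in place, and the blue red arm is at the same click as at the start. I judged these by eye, and I did not compare the oiler, lighter, pliers or beads one by one with their starting places. The force reading was about 1 N or less, the joints were nearly still, and the gripper was clear above the board.
- **What disagreed:** The wrist and scene cameras both showed the closed fingertips about 22 mm behind the reported TCP, not 19 mm ahead of it as stated. A trial push at the height the text implied passed over the wheel without moving it. I then lowered the TCP to about 0.05 m, and each push gave exactly one click.

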